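# Clear the coming-home pile on the hall console

### The job

Take the coming-home pile apart from the top down, putting each thing away before you take the next: press the earbud case fully home into its pocket in the foam insert, lay the card holder flat in the leather valet tray, set the phone gently, screen up, on the middle of the round charging pad, and lay the glasses case, just as gently, flat in the long wooden tray. Do not drop those two, and leave the keys and the candle where they are.

Things in the scene. Friction and masses are not known exactly. Their poses are not given: they have to be found in the camera images.
- earbud_case: White earbud charging case with rounded edges (about 5 mm), 46 x 62 x 26 mm (its x, y, z), 60 g. Top of the pile at the start. Origin: centre of its underside; z up, y along its long side. Grasp it across its 46 mm x sides, on its upper 12 mm.
- card_holder: Rigid red metal card holder with a black band across it, 60 x 96 x 14 mm (x, y, z), 90 g. Second in the pile, under the earbud case. Origin: centre of its underside; z up, y along its long side. Grasp it across its 60 mm x sides.
- phone: Phone in a blue shell with a black screen on top, 64 x 132 x 10 mm (x, y, z), 170 g. Third in the pile, under the card holder. Origin: centre of its underside; z up out of the screen, y along its long side. Grasp it across its 64 mm x sides.
- glasses_case: Hard tan-brown glasses case with a flat top, 60 x 162 x 36 mm (x, y, z), 130 g. Bottom of the pile, on the table. Origin: centre of its underside; z up, y along its long side. Grasp it across its 60 mm x sides.
- foam_insert: Fixed charcoal foam block, x -55..55, y -48..82 mm, 24 high; origin on its underside below the earbud pocket's centre. Pocket: yellow floor 10 mm up, 66 long in y; springy lips 44 apart in x yield 5 mm each, gripping the case (5 to 10 N to push in); 5 mm chamfered mouth. Seated, the case (its y along the block's y, either way) stands 12 proud. Black torch at y 62, top 32 high, stays.
- valet_tray: Fixed square-cornered brown leather valet tray with a light tan floor, 134 x 144 mm (x, y), 14 mm high, walls 5 mm thick, floor 5 mm above the table, so inside 124 x 134 mm. Origin: centre of its underside; z up.
- charger: Fixed round white charging pad, 100 mm across, flat top 10 mm above the table, grey ring and cross marking on it. Origin: centre of its underside; z up. The phone may lie on it at any yaw and overhangs it at both ends.
- glasses_tray: Fixed long wooden tray with a grey-green felt floor, 94 x 196 mm (x, y), 16 mm high, walls 5 mm thick, floor 5 mm above the table, so inside 84 x 186 mm. Origin: centre of its underside; z up, y along its long side.
- keys: Bystander: a flat bunch of three keys on a ring with a yellow tag, about 120 mm across and 4 mm thick, loose on the table. Origin: centre of the ring. Leave alone.
- candle: Bystander: amber glass candle jar with a wooden lid, 72 mm across, 76 mm high, loose on the table. Origin: centre of its underside. Leave alone.
Not all that is in view belongs to the job. Of the things like the phone, leave any that is yellow; of the rest the larger one is meant. There is more than one size of the charger; the job needs the smaller.

How it is judged:
On the way, in this order (a step that is already met when the one before it is completed fails the run):
1. the earbud case is pressed home in the foam pocket (horizontal distance between earbud_case and foam_insert below 0.006 m and z of earbud_case in the frame of foam_insert below 0.013 m and angle between earbud_case's own z axis and vertical below 0.1 rad and angle between the y axis of earbud_case and the y axis of foam_insert, either way round below 0.15 rad), for 0.2 s.
2. the card holder lies flat in the valet tray (horizontal distance between card_holder and valet_tray below 0.035 m and z of card_holder in the frame of valet_tray below 0.009 m and angle between card_holder's own z axis and vertical below 0.1 rad), for 0.2 s.
3. the phone lies on the middle of the charging pad (horizontal distance between phone and charger below 0.015 m and z of phone in the frame of charger between 0.007 and 0.014 m and angle between phone's own z axis and vertical below 0.06 rad), for 0.2 s.
4. the glasses case lies flat in the long wooden tray (horizontal distance between glasses_case and glasses_tray below 0.025 m and z of glasses_case in the frame of glasses_tray below 0.009 m and angle between glasses_case's own z axis and vertical below 0.1 rad), for 0.2 s.
At the end, for the whole second after the job is handed in: At rest: earbud case within 3 mm of the pocket floor, 6 mm of its centre, level, turned to fit; card holder flat on the valet tray floor, within 35 mm of its middle; phone flat, screen up, within 15 mm of the pad centre; glasses case flat on the long tray floor, within 25 mm of its middle (all of step 1 and all of step 2 and all of step 3 and all of step 4 and linear speed of each of earbud_case, card_holder, phone, glasses_case below 0.02 m/s); the robot touches nothing.
It fails at once if the keys were shifted by more than 20 mm (distance of keys from where it was at the start of the episode above 0.02 m).
It fails at once if the candle was shifted by more than 20 mm (distance of candle from where it was at the start of the episode above 0.02 m).
It fails at once if the phone was let fall (unheld, falling faster than 0.5 m/s, as from over 13 mm) (linear speed of phone above 0.5 m/s and contact force between phone and the fingers below 0.2 N).
It fails at once if the glasses case was let fall (unheld, falling faster than 0.5 m/s, as from over 13 mm) (linear speed of glasses_case above 0.5 m/s and contact force between glasses_case and the fingers below 0.2 N).
It also fails if it takes over 115 s, if anything falls off the work surface, if the arm or the gripper's body presses on something with over 40 N, if the wrist force passes 120 N, or if a joint passes its speed limit or range.

### The arm

A 7-joint arm with a two-finger parallel gripper is mounted at the origin on the work surface. World frame = base frame: x ahead of the robot, y to its left, z up, the work surface at z = 0. Lengths are in m, angles in rad, forces in N, time in s.
With the tool pointing down it reaches from about 0.425 to 0.95 m from the base axis. Payload 4.7 kg.
Tool frame: the origin (TCP) lies midway between the tips of the shut fingers; the grasp point (between the pads) lies arm.grip_depth behind it (arm.grip_depth is the distance from the TCP to the grasp point, in m); z points along the fingers, y is the line along which they close (so a half turn about z gives the same grasp; the last joint's range is limited). The gripper opens to 85 mm and grips with 20 to 120 N. Pads are 22 mm wide; open, the fingers measure 114 mm over their backs; the gripper's body (76 mm by 85 mm) begins 54 mm behind the grasp point. The pads swing forward as they close: fully open they stand 13 mm farther back than shut.
Start: joints at [-1.25, 0.469, -0.049, 1.532, 0.024, 1.141, -0.082], TCP at [0.231, 0.634, 0.231] pointing down, gripper open.
Joint ranges: [-2.59, 2.59], [-0.33, 1.99], [-1.39, 1.29], [0.1, 2.45], [-1.04, 4.18], [0.21, 1.99], [-2.66, 2.66]. Speed limits (rad/s): [2.57, 2.57, 3.14, 3.14, 3.14, 3.14, 3.14].

### API

Orientations are given as a unit quaternion [x, y, z, w].
In Python, from station import arm gives the robot as it stands. The module is installed in compiled form; this text tells all that it offers.
- The arm moves only by the shell command python3 -m jog 'ROWS' [FORCE]. ROWS is a JSON list of rows, 1 to 8 of them, each of 5 numbers: dx, dy, dz in m, then a turn about the tool's z in rad, then the finger opening in m; each row is the pose to reach, as a shift and turn from the pose commanded when the command began, along the tool's axes at that moment; what a row does not reach only later rows make up. A row lasts 1/12 s, in which the tool goes at most 0.0417 m and 0.125 rad, less where a joint would pass 70% of its speed; a pose out of reach is approached as far as the arm can. The fingers move at their own pace and stop on an object; FORCE is the grip in N (left out, the last holds). Time passes only in rows, so rows that do not move let the fingers close. It prints the time, the measured TCP pose, the force, the opening and the grip force at its end.
- arm.state(): the state, without advancing time (a new reading comes with each control period).
- arm.read_camera(name): name is "scene" or "top" or "wrist"; returns a dict with "img" (480x640x3 uint8, red, green, blue), "intrinsics" (3x3 intrinsics, pixels), "cam_to_world" (4x4, takes a point from camera to world coordinates). Camera axes: x right, y up, looking along -z (the intrinsics and any distortion apply to the point x, -y, -z); pixel columns grow to the right and rows downward; lengths in m; the calibration is good to about 2 mm. The wrist camera is an equidistant fisheye: a pixel r from the principal point sees the ray r / f radians off the axis. A picture is of the moment at which its call begins. There is no depth.
- arm.job_done(): hands the job in; it is judged then, once.
Trained networks look in the newest picture that a camera, given by its name, has taken for a name from the list of things; names that differ only in an ending like _2 or _b are one class to them, and where a whole thing is asked for, a point or a joint stands for the part that bears it (a point fixed in the world has none). Each returns a list of dicts, best first, with "score" (0 to 1); they miss things now and then, are a little off and sometimes report something else, mostly with a low value. They report only what shows in the picture. A call takes as long as a camera call. They do not tell look-alikes from the thing itself.
- arm.spot_in(camera, query): "rect" ([left, top, right, bottom] as shares, 0 to 1, of the picture: columns of its width, rows of its height, round what is visible of it).
- arm.mark_of(camera, query): "location" ([column, row] as shares, 0 to 1, of the picture: columns of its width, rows of its height: a listed point, or the origin of a listed thing).
The state is a dict: "t": time; "q": joint angles; "dq": joint speeds; "effort": joint torques, N m; "position": TCP position; "eef_rot": TCP orientation; "contact_force": force on the tool from outside, world axes, zero at the start; "torque": the same for the moment, N m; "finger_gap": finger opening in m; "grip_force": force on a finger pad.
Only numpy, scipy, OpenCV 4.12 (cv2) and the standard library are available. Lean on these libraries where they do the work, as an engineer would, in place of code of your own. Each camera call takes 0.05 s, during which the arm holds its last target. There are 200 camera calls.

## Working session

There is one attempt and no reset: what is moved stays moved. The work goes in short steps, Python scripts to look and compute and a shell command to move; the robot and the scene stay as the last step left them, time stands still between calls to the robot, and variables do not carry over. Pictures are saved under pics/ and viewed, at most 14 in all, crops included, and the job is handed in when it is done.

```bash
mkdir -p pics; ls; python3 - <<'E'
from station import arm
import cv2
s=arm.state();print(s['t'],s['position'],s['eef_rot'],s['finger_gap'],arm.grip_depth)
for c in ['top','scene']:
    r=arm.read_camera(c);cv2.imwrite(f'pics/{c}0.png',r['img'][:,:,::-1]);print(c,r['intrinsics'].tolist(),r['cam_to_world'].round(4).tolist(),[k for k in r])
    for n in ['earbud_case','card_holder','phone','glasses_case','foam_insert','valet_tray','charger','glasses_tray','keys','candle']:
        print(n,[(round(d['score'],2),[round(d['location'][0]*640),round(d['location'][1]*480)]) for d in arm.mark_of(c,n)],[(round(d['score'],2),[round(v*w) for v,w in zip(d['rect'],(640,480,640,480))]) for d in arm.spot_in(c,n)])
E
```

```text
pics
0.0 [0.23113172 0.63358938 0.23024237] [ 1.74013995e-01  9.84742697e-01 -9.65135449e-04 -1.37594068e-04] 0.08511909013649961 0.0187
top [[553.901030981746, 0.0, 308.453278333511], [0.0, 553.901030981746, 242.5385084749028], [0.0, 0.0, 1.0]] [[-0.0618, 0.9732, -0.2215, 0.2742], [-0.9981, -0.0606, 0.0121, 0.0187], [-0.0016, 0.2218, 0.9751, 1.5459], [0.0, 0.0, 0.0, 1.0]] ['img', 'intrinsics', 'cam_to_world']
earbud_case [(0.66, [302, 235])] [(0.94, [292, 221, 313, 240])]
card_holder [(0.61, [301, 232])] [(0.66, [284, 219, 324, 247])]
phone [(0.81, [308, 191]), (0.6, [304, 235]), (0.57, [241, 189])] [(0.94, [215, 170, 264, 207]), (0.86, [295, 181, 324, 203]), (0.54, [281, 218, 334, 248])]
glasses_case [(0.96, [305, 239])] [(0.64, [274, 230, 335, 254])]
foam_insert [(0.61, [226, 304]), (0.25, [309, 298])] [(0.78, [194, 282, 246, 326]), (0.51, [282, 217, 333, 248])]
valet_tray [(0.72, [397, 236])] [(0.86, [369, 210, 423, 261])]
charger [(0.92, [475, 313]), (0.84, [400, 299]), (0.22, [305, 232])] [(0.94, [452, 289, 495, 336]), (0.65, [383, 284, 423, 316])]
glasses_tray [(0.55, [309, 29
[... 590 characters left out ...]
 342, 273])]
phone [(0.88, [286, 312]), (0.68, [313, 258]), (0.67, [377, 344])] [(0.94, [269, 294, 311, 329]), (0.91, [285, 235, 348, 277])]
glasses_case [(0.96, [313, 269])] [(0.91, [278, 239, 352, 284])]
foam_insert [(0.8, [425, 235]), (0.4, [335, 221])] [(0.89, [406, 212, 462, 263])]
valet_tray [(0.64, [221, 239])] [(0.76, [182, 212, 254, 265])]
charger [(0.88, [191, 173]), (0.72, [246, 197])] [(0.59, [226, 184, 265, 211]), (0.56, [166, 155, 215, 188])]
glasses_tray [(0.84, [334, 220])] [(0.91, [293, 197, 381, 241])]
keys [(0.67, [421, 293])] [(0.7, [278, 240, 351, 281]), (0.59, [393, 279, 448, 306])]
candle [(0.75, [508, 274])] [(0.68, [496, 239, 532, 283]), (0.42, [227, 184, 267, 213])]
```

```bash
python3 - <<'E'
import cv2
a=cv2.imread('pics/top0.png')[140:350,120:510];cv2.imwrite('pics/topc.png',cv2.resize(a,(780,420),interpolation=cv2.INTER_CUBIC))
a=cv2.imread('pics/scene0.png')[150:370,150:550];cv2.imwrite('pics/scenec.png',cv2.resize(a,(800,440),interpolation=cv2.INTER_CUBIC))
E
```

```text
(no output)
```

View pics/topc.png

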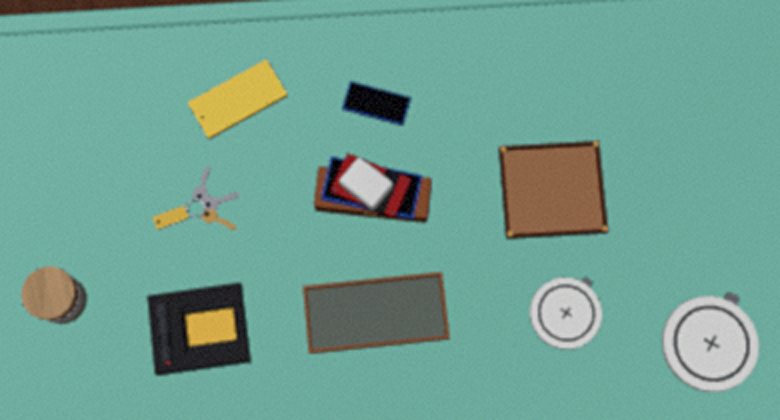

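View pics/scenec.png

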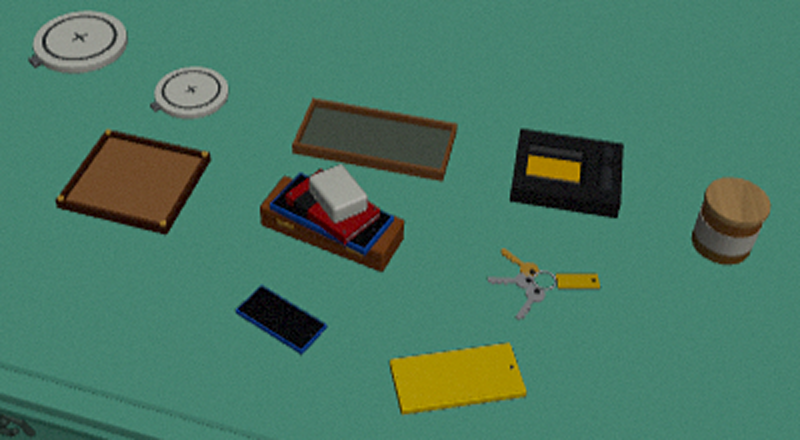

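```bash
cat > h.py <<'E'
import numpy as np, cv2
from station import arm
from scipy.spatial.transform import Rotation as R
def shot(c,save=None):
    r=arm.read_camera(c); r['name']=c
    if save: cv2.imwrite(f'pics/{save}.png',r['img'][:,:,::-1])
    return r
def rays(r,px):
    px=np.atleast_2d(px).astype(float);K=r['intrinsics']
    u=(px-K[:2,2])/[K[0,0],K[1,1]]
    if r['name']=='wrist':
        th=np.linalg.norm(u,axis=1,keepdims=True);s=np.sin(th)*u/np.maximum(th,1e-9)
        d=np.c_[s[:,0],-s[:,1],-np.cos(th[:,0])]
    else: d=np.c_[u[:,0],-u[:,1],-np.ones(len(u))]
    M=r['cam_to_world'];return M[:3,3],d@M[:3,:3].T
def plane(r,px,z):
    o,d=rays(r,px);return (o+d*((z-o[2])/d[:,2:]))[:,:2]
def proj(r,P):
    M=r['cam_to_world'];p=(np.atleast_2d(P)-M[:3,3])@M[:3,:3];p=p*[1,-1,-1];K=r['intrinsics']
    if r['name']=='wrist':
        n=np.linalg.norm(p[:,:2],axis=1,keepdims=True);u=np.arctan2(n,p[:,2:])*p[:,:2]/np.maximum(n,1e-9)
    else:u=p[:,:2]/p[:,2:]
    return u*[K[0,0],K[1,1]]+K[:2,2]
def tri(obs):
    A=0;b=0
    for r,px in obs:
        o,d=rays(r,px);d=d[0]/np.linalg.norm(d[0]);P=np.eye(3)-np.outer(d,d);A=A+P;b=b+P@o
    return np.linalg.solve(A,b)
def rect(r,mask,z):
    """biggest blob of mask, projected to height z: centre, sizes, yaw of the long side (deg, 0..180)"""
    mask=cv2.morphologyEx(mask.astype(np.uint8),cv2.MORPH_OPEN,np.ones((3,3)))
    c=max(cv2.findContours(mask,cv2.RETR_EXTERNAL,cv2.CHAIN_APPROX_NONE)[0],key=cv2.contourArea)[:,0]
    w=plane(r,c,z);(cx,cy),(a,b),t=cv2.minAreaRect((w*1000).astype(np.float32))
    if a<b:a,b,t=b,a,t+90
    return np.array([cx,cy])/1000,(round(a,1),round(b,1)),t%180,c.mean(0)
def togo(x,y,z,ydir=None):
    """print shift in tool axes to put TCP at x,y,z and turn to bring tool y onto yaw ydir (deg, mod 180)"""
    s=arm.state();M=R.from_quat(s['eef_rot']).as_matrix()
    d=M.T@(np.array([x,y,z])-s['position']);yw=np.degrees(np.arctan2(M[1,1],M[0,1]));t=0
    if ydir is not None:
        t=-((ydir-yw+90)%180-90)   # tool z down: positive turn lowers world yaw
    print('go',d.round(4),'turn',np.radians(t).round(3),'pos',s['position'].round(4),'ydir',yw.round(1),'q7',s['q'][6].round(2),'gap',s['finger_gap'].round(4),'t',round(s['t'],2))
E
python3 - <<'E'
from h import *
import cv2
R_={c:shot(c) for c in ['top','scene']}
P={'earbud':((302,231),(320,246)),'phone?':((304,235),(313,258)),'foam_pocket':((226,304),(425,234)),'valet':((397,235.5),(219,240)),'charger':((403,296.5),(246,195)),'gtray':((308,296.5),(338,219)),'gcase':((306,238),(315,265)),'candle':((145,287),(517,252)),'bigpad':((475,311),(190,170))}
for k,(a,b) in P.items():
    print(k,tri([(R_['top'],a),(R_['scene'],b)]).round(3),plane(R_['top'],a,.01).round(3),plane(R_['scene'],b,.01).round(3))
r=arm.read_camera('wrist');print(r['intrinsics'].tolist(),r['cam_to_world'].round(3).tolist())
E
```

```text
earbud [0.641 0.017 0.077] [[0.658 0.016]] [[ 0.579 -0.001]]
phone? [0.642 0.006 0.033] [[0.646 0.011]] [[ 0.622 -0.005]]
foam_pocket [0.463 0.238 0.013] [[0.463 0.239]] [[0.46  0.237]]
valet [ 0.628 -0.252  0.003] [[ 0.628 -0.254]] [[ 0.634 -0.245]]
charger [ 0.453 -0.253  0.008] [[ 0.453 -0.253]] [[ 0.455 -0.25 ]]
gtray [0.47  0.012 0.007] [[0.47 0.01]] [[0.472 0.014]]
gcase [0.638 0.005 0.005] [[0.637 0.006]] [[0.642 0.006]]
candle [0.515 0.447 0.066] [[0.524 0.463]] [[0.455 0.461]]
bigpad [ 0.401 -0.447  0.009] [[ 0.401 -0.448]] [[ 0.401 -0.446]]
[[371.64829954431775, 0.0, 319.396548789863], [0.0, 371.64829954431775, 238.49804705208055], [0.0, 0.0, 1.0]] [[0.343, -0.891, -0.298, 0.154], [0.939, 0.326, 0.108, 0.663], [0.001, -0.317, 0.948, 0.374], [0.0, 0.0, 0.0, 1.0]]
```

```bash
python3 -c "
from h import *
togo(.463,.238,.25,0)
togo(.64,.01,.25,0)"
```

```text
Traceback (most recent call last):
  File "h.py", line 42, in togo
    print('go',d.round(4),'turn',np.radians(t).round(3),'pos',s['position'].round(4),'ydir',yw.round(1),'q7',s['q'][6].round(2),'gap',s['finger_gap'].round(4),'t',round(s['t'],2))
                                                                                                                                      ^^^^^^^^^^^^^^^^^^^^^
AttributeError: 'float' object has no attribute 'round'
```

```bash
sed -i "s/s\['finger_gap'\].round(4)/round(s['finger_gap'],4)/" h.py; python3 -c "
from h import *
togo(.463,.238,.25,90)
togo(.64,.01,.25,90)"
```

```text
go [-0.3534 -0.2928 -0.0187] turn -0.35 pos [0.2313 0.6342 0.2313] ydir 70.0 q7 -0.08 gap 0.0856 t 2.25
go [-0.5979 -0.4463 -0.0187] turn -0.35 pos [0.2313 0.6342 0.2313] ydir 70.0 q7 -0.08 gap 0.0856 t 2.25
```

```bash
python3 -m jog '[[-0.24,-0.2,-0.02,-0.35,0.085],[-0.24,-0.2,-0.02,-0.35,0.085],[-0.24,-0.2,-0.02,-0.35,0.085],[-0.24,-0.2,-0.02,-0.35,0.085],[-0.24,-0.2,-0.02,-0.35,0.085],[-0.24,-0.2,-0.02,-0.35,0.085],[-0.24,-0.2,-0.02,-0.35,0.085],[-0.24,-0.2,-0.02,-0.35,0.085]]'; python3 -c "
from h import *
togo(.463,.238,.25,90)"
```

```text
t: 2.92
position: [0.3914, 0.3587, 0.2519]
eef_rot: [0.003, 1.0, -0.001, 0.001]
contact_force: [-0.2, 0.1, -1.0]
finger_gap: 0.0847
grip_force: 0.0
go [-0.0724 -0.1203  0.0023] turn -0.006 pos [0.3914 0.3587 0.2519] ydir 89.6 q7 0.73 gap 0.0847 t 2.92
```

```bash
python3 -m jog '[[-0.07,-0.12,0,0,0.085],[-0.07,-0.12,0,0,0.085],[-0.07,-0.12,0,0,0.085],[-0.07,-0.12,0,0,0.085],[-0.07,-0.12,0,0,0.085]]' | head -2; python3 - <<'E'
from h import *
r=shot('wrist','foam1');print(arm.mark_of('wrist','foam_insert'),proj(r,[.463,.238,.01]))
h=cv2.cvtColor(r['img'],cv2.COLOR_RGB2HSV)
m=((h[...,0]>15)&(h[...,0]<35)&(h[...,1]>120)&(h[...,2]>100))
print(rect(r,m,.01))
E
```

```text
t: 3.33
position: [0.4608, 0.2391, 0.2516]
[{'location': [0.4994, 0.4092], 'score': 0.93}, {'location': [0.2131, 0.7306], 'score': 0.27}, {'location': [0.5289, 0.6875], 'score': 0.23}] [[317.06461627 198.89013216]]
(array([0.4642392 , 0.24133023]), (67.1, 43.6), 94.72363567352295, array([320.22613065, 199.77889447]))
```

View pics/foam1.png

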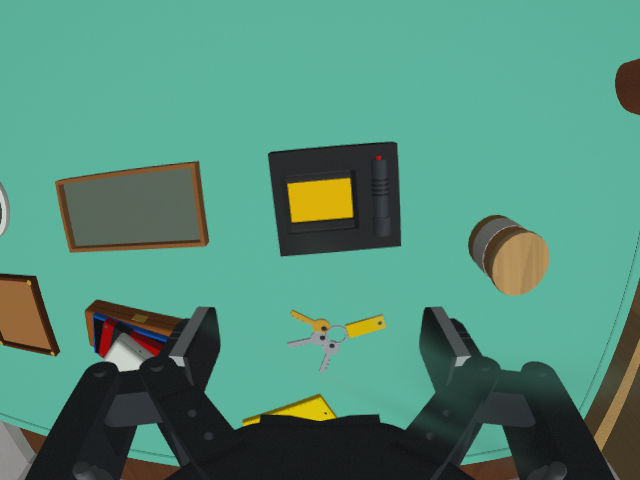

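```bash
python3 -m jog '[[-0.17,-0.23,0,0,0.085],[-0.17,-0.23,0,0,0.085],[-0.17,-0.23,0,0,0.085],[-0.17,-0.23,0,0,0.085],[-0.17,-0.23,0,0,0.085],[-0.17,-0.23,0,0,0.085],[-0.17,-0.23,0,0,0.085],[-0.17,-0.23,0,0,0.085]]' | head -2; python3 - <<'E'
from h import *
r=shot('wrist','pile1')
for n in ['earbud_case','card_holder','phone','glasses_case','foam_insert','valet_tray','charger','glasses_tray','keys']:
    print(n,[(round(d['score'],2),[round(d['location'][0]*640),round(d['location'][1]*480)]) for d in arm.mark_of('wrist',n)])
E
```

```text
t: 4.1
position: [0.6314, 0.0078, 0.2509]
earbud_case [(0.88, [323, 218])]
card_holder [(0.71, [97, 56])]
phone [(0.9, [308, 313]), (0.88, [461, 323]), (0.47, [519, 54])]
glasses_case []
foam_insert [(0.71, [525, 55])]
valet_tray [(0.93, [106, 200])]
charger [(0.77, [96, 53])]
glasses_tray []
keys [(0.71, [530, 196])]
```

View pics/pile1.png

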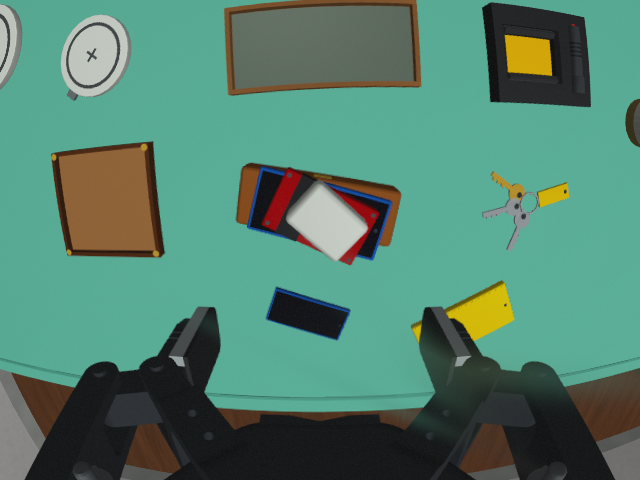

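```bash
cat >> h.py <<'E'
from scipy.optimize import minimize
def hull(r,mask,near):
    """convex hull of the mask's blobs within near=(col,row,radius)"""
    c,ro,rad=near;mk=np.zeros(mask.shape,np.uint8);cv2.circle(mk,(int(c),int(ro)),int(rad),1,-1)
    mask=cv2.morphologyEx((mask&(mk>0)).astype(np.uint8),cv2.MORPH_OPEN,np.ones((3,3)))
    n,l,s,_=cv2.connectedComponentsWithStats(mask)
    keep=np.isin(l,[i for i in range(1,n) if s[i,4]>60])
    return cv2.convexHull(np.argwhere(keep)[:,::-1].astype(np.float32))
def fit(obs,size,p0,zfree=True,inset=0):
    """obs: [(r,hull)], size (x,y,z); p0=(x,y,zbottom,yaw deg of its y axis). Best box pose by overlap of outlines"""
    sx,sy,sz=np.array(size)/2
    def cost(p,full=False):
        t=np.radians(p[3]*100);ey=np.array([np.cos(t),np.sin(t)]);ex=np.array([ey[1],-ey[0]]);z=p[2] if zfree else p0[2]
        P=[];
        for k,(zz) in enumerate((z,z+2*sz)):
            for a in (-1,1):
                for b in (-1,1):
                    P.append([*(p[:2]+a*sx*ex+b*sy*ey),zz])
        v=[]
        for r,h in obs:
            g=cv2.convexHull(proj(r,np.array(P)).astype(np.float32));i=cv2.intersectConvexConvex(g,h)[0]
            v.append(1-i/(cv2.contourArea(g)+cv2.contourArea(h)-i))
        return sum(v)/len(v)
    best=None
    for y0 in (p0[3],p0[3]+8,p0[3]-8):
        s=minimize(cost,[p0[0],p0[1],p0[2],y0/100],method='Nelder-Mead',options=dict(initial_simplex=np.array([p0[0],p0[1],p0[2],y0/100])+np.vstack([np.zeros(4),np.diag([.01,.01,.01,.1])]),xatol=1e-5,fatol=1e-6,maxiter=600))
        if best is None or s.fun<best.fun:best=s
    x=best.x;return x[:3].round(4),round(x[3]*100,1),'IoU',round(1-best.fun,3)
def hsv(r):
    h=cv2.cvtColor(r['img'],cv2.COLOR_RGB2HSV).astype(int);return h[...,0],h[...,1],h[...,2]
E
python3 - <<'E'
from h import *
import pickle
pickle.dump(shot('wrist'),open('v1.pkl','wb'))
E
python3 -m jog '[[-0.07,0,0,0,0.085],[-0.07,0,0,0,0.085],[-0.07,0,0,0,0.085]]' | head -2; python3 - <<'E'
from h import *
import pickle
a=pickle.load(open('v1.pkl','rb'));b=shot('wrist','pile2');pickle.dump(b,open('v2.pkl','wb'))
O=[]
for r in(a,b):
    h,s,v=hsv(r);m=(s<40)&(v>110);c=proj(r,[.641,.015,.08])[0];H=hull(r,m,(*c,60));print(c,H[:,0].min(0),H[:,0].max(0));O.append((r,H))
print(fit(O,(.046,.062,.026),(.641,.015,.06,45)),fit(O,(.046,.062,.026),(.641,.015,.06,45),False),fit(O,(.046,.062,.026),(.641,.015,.06,135)))
O=[]
for r in(a,b):
    h,s,v=hsv(r);m=((h<6)|(h>172))&(s>140)&(v>60);c=proj(r,[.641,.01,.05])[0];H=hull(r,m,(*c,80));print(H[:,0].min(0),H[:,0].max(0));O.append((r,H))
print('card',fit(O,(.06,.096,.014),(.641,.01,.046,70)))
for n,s,p in (('valet',(.134,.144,.014),(.628,-.252,0,90)),('gtray',(.094,.196,.016),(.47,.012,0,90))):
    r=b;h,s_,v=hsv(r);m=((h>80)&(h<90)&(s_>60));m=~m;c=proj(r,[p[0],p[1],.01])[0];H=hull(r,m,(*c,90 if n=='valet' else 125));print(H[:,0].min(0),H[:,0].max(0));print(n,fit([(r,H)],s,p,False))
for r in (a,b):
    h,s,v=hsv(r);m=(s<40)&(v>110);c=proj(r,[.453,-.253,.01])[0];H=hull(r,m,(*c,70));w=plane(r,H[:,0],.01);print(cv2.fitEllipse((w*1000).astype(np.float32)),H[:,0].min(0),H[:,0].max(0))
    h,s,v=hsv(r);m=((h>15)&(h<35)&(s>120)&(v>100));c=proj(r,[.464,.241,.01])[0];mk=np.zeros(m.shape,np.uint8);cv2.circle(mk,tuple(int(i) for i in c),40,1,-1);print(rect(r,m&(mk>0),.01))
E
```

```text
t: 4.9
position: [0.7019, 0.0146, 0.2501]
[317.19347351 228.24881872] [278. 188.] [357. 264.]
[318.07041982 143.86991365] [276. 101.] [360. 183.]
(array([0.6396, 0.015 , 0.0528]), np.float64(46.8), 'IoU', np.float64(0.92)) (array([0.6395, 0.0154, 0.0736]), np.float64(45.1), 'IoU', np.float64(0.888)) (array([0.6396, 0.015 , 0.0528]), np.float64(226.8), 'IoU', np.float64(0.92))
[254. 172.] [369. 265.]
[251.  92.] [373. 190.]
card (array([0.641 , 0.0091, 0.0445]), np.float64(64.2), 'IoU', np.float64(0.976))
[42. 78.] [150. 201.]
valet (array([ 0.6306, -0.2508,  0.0056]), np.float64(89.6), 'IoU', np.float64(0.979))
[220.   0.] [414. 104.]
gtray (array([ 0.5369,  0.0131, -0.0308]), np.float64(89.8), 'IoU', np.float64(0.728))
((454.5118408203125, -249.16656494140625), (98.793701171875, 102.92845916748047), 160.32164001464844) [56. 17.] [124.  98.]
(array([0.46276334, 0.24405739]), (62.3, 43.8), 94.70309400558472, array([521.57763975,  59.28571429]))
((459.0855712890625, -249.75286865234375), (90.27814483642578, 102.15655517578125), 162.0272216796875) [58.  0.] [125.  37.]
(array([0.47541531, 0.24577086]), (63.7, 21.3), 102.93085956573486, array([523.68421053,   6.95614035]))
```

View pics/pile2.png

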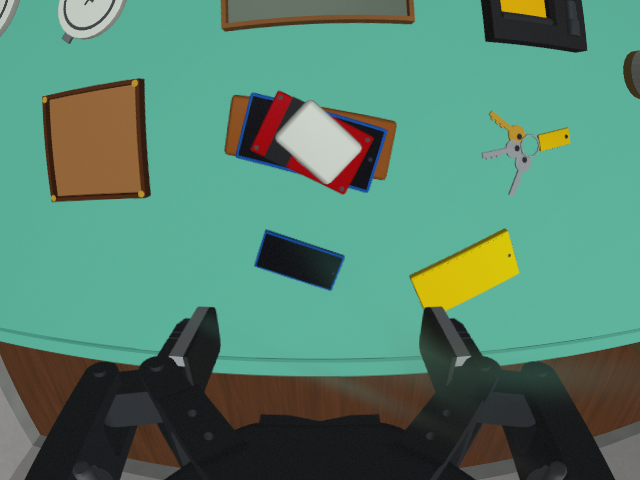

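```bash
python3 -c "
from h import *
import pickle
for f in ('v1','v2'):
    r=pickle.load(open(f+'.pkl','rb'));h,s,v=hsv(r);m=(s<40)&(v>110);c=proj(r,[.641,.015,.08])[0];mk=np.zeros(m.shape,np.uint8);cv2.circle(mk,tuple(int(i) for i in c),60,1,-1);print(rect(r,m&(mk>0),.078))
print(arm.state()['q'].round(2))
togo(.6397,.0152,.13,136)
togo(.6397,.0152,.071,136)"
```

```text
(array([0.64012903, 0.0151235 ]), (61.6, 46.7), 47.3875617980957, array([317.52840909, 225.51136364]))
(array([0.63960852, 0.01503739]), (61.8, 46.1), 47.111427307128906, array([317.77173913, 142.07608696]))
[-0.22  0.5   0.21  1.46 -0.11  1.2   1.58]
go [0.06   0.0008 0.1202] turn -0.802 pos [0.6997 0.0144 0.2501] ydir 90.0 q7 1.58 gap 0.0848 t 4.95
go [0.06   0.0009 0.1792] turn -0.802 pos [0.6997 0.0144 0.2501] ydir 90.0 q7 1.58 gap 0.0848 t 4.95
```

```bash
python3 -m jog '[[0.06,0.001,0.1,1,0.085],[0.06,0.001,0.1,1,0.085],[0.06,0.001,0.1,1,0.085],[0.06,0.001,0.1,1,0.085],[0.06,0.001,0.1,1,0.085],[0.06,0.001,0.1,1,0.085],[0.06,0.001,0.1,1,0.085],[0.06,0.001,0.1,1,0.085]]' 50 | head -2;python3 -m jog '[[0,0,0,1,0.085],[0,0,0,1,0.085],[0,0,0,1,0.085],[0,0,0,1,0.085],[0,0,0,1,0.085],[0,0,0,1,0.085],[0,0,0,1,0.085],[0,0,0,1,0.085]]'|head -2;python3 -m jog '[[0,0,0,0.318,0.085],[0,0,0,0.318,0.085],[0,0,0,0.318,0.085],[0,0,0,0.318,0.085]]'|head -2
python3 - <<'E'
from h import *
r=shot('wrist','e3');h,s,v=hsv(r);m=(s<40)&(v>110);c=proj(r,[.64,.015,.08])[0];mk=np.zeros(m.shape,np.uint8);cv2.circle(mk,tuple(int(i) for i in c),100,1,-1);print(rect(r,m&(mk>0),.078))
togo(.6397,.0152,.071,-42.8)
E
```

```text
t: 5.62
position: [0.6374, 0.0153, 0.1517]
t: 6.28
position: [0.6375, 0.0154, 0.1517]
t: 6.62
position: [0.6375, 0.0155, 0.1514]
(array([0.6396535 , 0.01509876]), (66.1, 46.3), 47.82633590698242, array([325.234375, 249.01875 ]))
go [0.0012 0.0018 0.0804] turn 0.002 pos [0.6376 0.0155 0.1514] ydir -42.7 q7 -0.43 gap 0.085 t 6.67
```

View pics/e3.png

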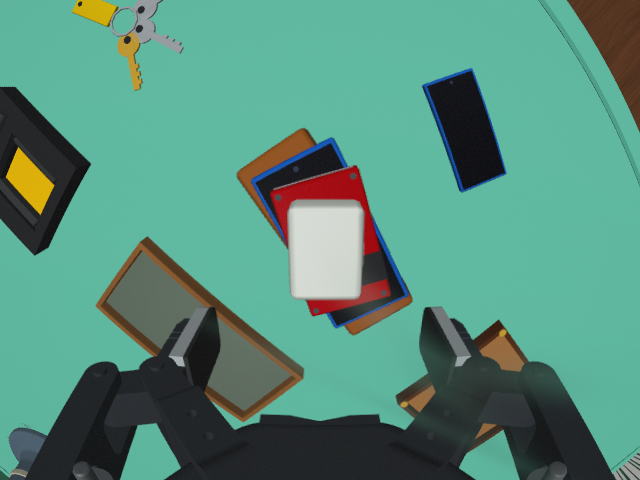

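```bash
python3 -m jog '[[0.001,0.002,0.03,0,0.085],[0.001,0.002,0.06,0,0.085],[0.001,0.002,0.08,0,0.085],[0.001,0.002,0.08,0,0.04],[0.001,0.002,0.08,0,0.04],[0.001,0.002,0.08,0,0.04],[0.001,0.002,0.08,0,0.04],[0.001,0.002,0.08,0,0.04]]' 50
python3 - <<'E'
from h import *
r=shot('wrist');cv2.imwrite('pics/e4.png',r['img'][220:420,180:460,::-1].repeat(2,0).repeat(2,1));togo(.6397,.0152,.071,-42.8)
s=arm.state();M=R.from_quat(s['eef_rot']).as_matrix()
for d in (0,.004,.008): print(d,proj(r,s['position']+M@np.array([0,.023,-d])),proj(r,s['position']+M@np.array([.011,.023,-d])))
E
```

```text
t: 7.33
position: [0.6419, 0.0142, 0.0734]
eef_rot: [0.916, 0.4, 0.002, 0.001]
contact_force: [-0.2, -0.0, 5.2]
finger_gap: 0.0444
grip_force: 52.3
go [-0.0007 -0.0023  0.0025] turn 0.0 pos [0.6419 0.0141 0.0735] ydir -42.8 q7 -0.36 gap 0.0441 t 7.38
0 [[374.95725968 312.09003489]] [[376.53859603 290.00043968]]
0.004 [[376.16078087 316.63638171]] [[377.84078976 294.20696814]]
0.008 [[377.41175305 321.37752   ]] [[379.19856689 298.60638282]]
```

View pics/e4.png

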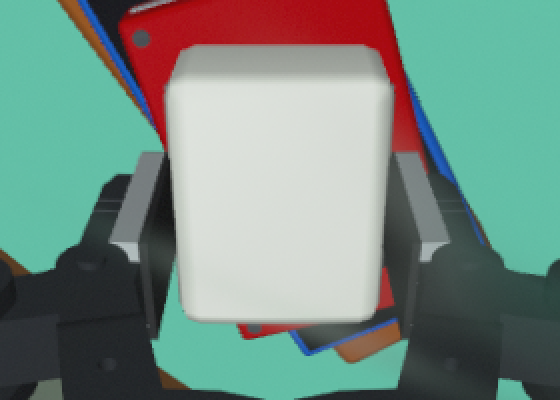

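```bash
python3 -m jog '[[0,0,0,0,0.065],[0,0,0,0,0.065],[0,0,0.004,0,0.065],[0,0,0.004,0,0.04],[0,0,0.004,0,0.04],[0,0,0.004,0,0.04],[0,0,0.004,0,0.04]]' 60; python3 -c "
from h import *
togo(.6397,.0152,.071,-42.8)"
python3 -m jog '[[0,0,-0.03,0,0.04],[0,0,-0.06,0,0.04],[0,0,-0.08,0,0.04],[0,0,-0.08,0,0.04]]'
python3 - <<'E'
from h import *
togo(.464,.2415,.13,4.7)
r=shot('wrist');cv2.imwrite('pics/e5.png',r['img'][:,:,::-1])
E
```

```text
t: 7.97
position: [0.6402, 0.0144, 0.067]
eef_rot: [0.916, 0.4, -0.0, -0.0]
contact_force: [-0.3, 0.6, -0.5]
finger_gap: 0.0448
grip_force: 62.1
go [ 0.0002 -0.0009 -0.004 ] turn -0.0 pos [0.6402 0.0144 0.067 ] ydir -42.8 q7 -0.36 gap 0.0448 t 7.97
t: 8.3
position: [0.6432, 0.0137, 0.1517]
eef_rot: [0.916, 0.4, 0.004, 0.001]
contact_force: [0.1, 0.1, -0.3]
finger_gap: 0.0445
grip_force: 62.2
go [ 0.0452 -0.2864  0.0204] turn -0.829 pos [0.6432 0.0137 0.1517] ydir -42.8 q7 -0.42 gap 0.0445 t 8.3
```

View pics/e5.png

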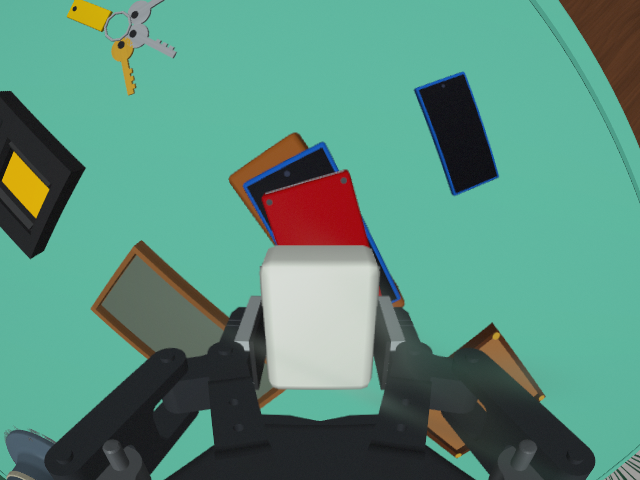

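```bash
python3 -m jog '[[0.045,-0.24,0.0,-0.829,0.04],[0.045,-0.24,0.0,-0.829,0.04],[0.045,-0.24,0.0,-0.829,0.04],[0.045,-0.24,0.0,-0.829,0.04],[0.045,-0.24,0.0,-0.829,0.04],[0.045,-0.24,0.0,-0.829,0.04],[0.045,-0.24,0.0,-0.829,0.04],[0.045,-0.24,0.0,-0.829,0.04]]' | head -2
python3 - <<'E'
from h import *
r=shot('wrist','f6')
h,s,v=hsv(r);m=((h>15)&(h<35)&(s>120)&(v>100));c=proj(r,[.464,.241,.01])[0];mk=np.zeros(m.shape,np.uint8);cv2.circle(mk,tuple(int(i) for i in c),110,1,-1)
print(c,rect(r,m&(mk>0),.01));st=arm.state();zt=st['position'][2]
m=(s<40)&(v>110);mk[:]=0;mk[150:450,200:440]=1
q=rect(r,m&(mk>0),zt+.015);print(q);print('case in tool',(R.from_quat(st['eef_rot']).as_matrix().T@(np.array([*q[0],0])-st['position']))[:2].round(4))
togo(.464,.2415,.06,4.7)
E
```

```text
t: 9.02
position: [0.4921, 0.213, 0.1458]
[287.71199011 188.40979625] (array([0.4633064 , 0.24064561]), (65.9, 44.6), 94.95184183120728, array([287.44604317, 187.73381295]))
(array([0.49090414, 0.21671873]), (69.7, 68.3), 6.128434658050537, array([319.0745429 , 318.41209564]))
case in tool [ 0.006  -0.0019]
go [ 0.0329 -0.0268  0.0862] turn 0.001 pos [0.4936 0.211  0.1462] ydir 4.7 q7 -0.14 gap 0.0445 t 9.07
```

View pics/f6.png

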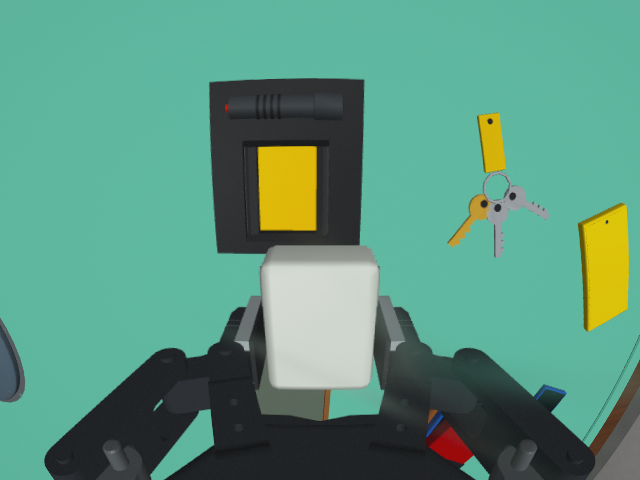

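```bash
python3 -m jog '[[0.033,-0.027,0.05,0,0.04],[0.033,-0.027,0.08,0,0.04],[0.033,-0.027,0.08,0,0.04],[0.033,-0.027,0.08,0,0.04],[0.033,-0.027,0.08,0,0.04]]' | sed -n 2,4p
python3 - <<'E'
from h import *
r=shot('wrist');st=arm.state();p=st['position']
h,s,v=hsv(r);m=(s<40)&(v>110);m[:220]=0;H=hull(r,m,(320,320,90));print(H[:,0].min(0),H[:,0].max(0))
f=fit([(r,H)],(.046,.062,.026),(p[0],p[1],p[2]-.007,94.7));print(f)
print('case in tool',(R.from_quat(st['eef_rot']).as_matrix().T@(f[0]-p)).round(4))
togo(.4637,.241,.042,4.8)
E
```

```text
position: [0.4667, 0.2395, 0.0676]
eef_rot: [0.679, 0.734, -0.0, 0.001]
contact_force: [0.6, -1.3, -0.9]
[235. 245.] [404. 388.]
(array([0.4662, 0.2367, 0.0559]), np.float64(95.2), 'IoU', np.float64(0.802))
case in tool [-0.003  -0.0017  0.0126]
go [ 0.0015 -0.0039  0.0265] turn -0.005 pos [0.4676 0.2398 0.0685] ydir 4.5 q7 -0.13 gap 0.045 t 9.53
```

```bash
python3 -m jog '[[0.0015,-0.0035,0.01,0,0.04],[0.0015,-0.0035,0.01,0,0.04],[0.0015,-0.0035,0.01,0,0.04],[0.0015,-0.0035,0.01,0,0.04]]' | sed -n 2,4p
python3 - <<'E'
from h import *
r=shot('wrist');st=arm.state();p=st['position']
h,s,v=hsv(r);m=(s<40)&(v>100);m[:220]=0;m[400:]=0;m[:,:258]=0;m[:,382:]=0;
m=cv2.morphologyEx(m.astype(np.uint8),cv2.MORPH_OPEN,np.ones((25,25)))>0
H=hull(r,m,(320,320,90));print(H[:,0].min(0),H[:,0].max(0))
for sz in ((.046,.062,.026),):
    f=fit([(r,H)],sz,(p[0],p[1],p[2]-.007,94.7));print(f,'case in tool',(R.from_quat(st['eef_rot']).as_matrix().T@(f[0]-p)).round(4))
togo(.4637,.241,.042,4.8)
E
```

```text
position: [0.4622, 0.2423, 0.0578]
eef_rot: [0.678, 0.735, 0.001, 0.0]
contact_force: [0.5, 1.1, -0.6]
[261. 246.] [378. 388.]
(array([0.4617, 0.2379, 0.0422]), np.float64(94.6), 'IoU', np.float64(0.968)) case in tool [-0.0045 -0.0008  0.0156]
go [-0.0015  0.0014  0.0158] turn -0.002 pos [0.4622 0.2424 0.0578] ydir 4.7 q7 -0.13 gap 0.0443 t 9.92
```

```bash
python3 - <<'E'
from h import *
r=shot('wrist');st=arm.state();p=st['position'];M=R.from_quat(st['eef_rot']).as_matrix()
h,s,v=hsv(r);m=(s<40)&(v>100);m[:220]=0;m[400:]=0;m[:,:258]=0;m[:,382:]=0;
m=cv2.morphologyEx(m.astype(np.uint8),cv2.MORPH_OPEN,np.ones((25,25)))>0
H=hull(r,m,(320,320,90))
for z in (.007,.009,.012):
    f=fit([(r,H)],(.046,.062,.026),(p[0],p[1],p[2]-z,94.7),False);print(f,'case in tool',(M.T@(np.array([*f[0][:2],p[2]])-p)).round(4))
from itertools import product
print('predicted top face inner rows/cols for offset 0:')
for a,b in product((-.026,.026),(-.018,.018)): print(a,b,proj(r,p+M@np.array([a,b,-.019])).round(0))
for a in (-.031,.031): print(a,proj(r,p+M@np.array([a,0,-.014])).round(0),proj(r,p+M@np.array([a,0,.002])).round(0))
togo(.4637,.241,.042,4.8)
E
```

```text
(array([0.4612, 0.241 , 0.0614]), np.float64(94.6), 'IoU', np.float64(0.906)) case in tool [-0.0014 -0.001  -0.    ]
(array([0.4616, 0.2403, 0.0559]), np.float64(94.6), 'IoU', np.float64(0.929)) case in tool [-0.0021 -0.0007 -0.    ]
(array([0.4616, 0.2392, 0.0607]), np.float64(94.6), 'IoU', np.float64(0.959)) case in tool [-0.0032 -0.0007 -0.    ]
predicted top face inner rows/cols for offset 0:
-0.026 -0.018 [[280. 387.]]
-0.026 0.018 [[363. 387.]]
0.026 -0.018 [[272. 279.]]
0.026 0.018 [[370. 279.]]
-0.031 [[321. 388.]] [[321. 367.]]
0.031 [[321. 261.]] [[321. 247.]]
go [-0.0016  0.0015  0.0158] turn -0.002 pos [0.4621 0.2424 0.0578] ydir 4.7 q7 -0.13 gap 0.045 t 9.97
```

```bash
python3 -m jog '[[-0.0015,0.001,0.012,0,0.04],[-0.0015,0.001,0.022,0,0.04],[-0.0015,0.001,0.025,0,0.04],[-0.0015,0.001,0.028,0,0.04],[-0.0015,0.001,0.031,0,0.04],[-0.0015,0.001,0.034,0,0.04],[-0.0015,0.001,0.036,0,0.04],[-0.0015,0.001,0.037,0,0.04]]' 
python3 - <<'E'
from h import *
togo(.4637,.241,.018,4.8)
E
```

```text
t: 10.63
position: [0.4646, 0.2413, 0.0214]
eef_rot: [0.678, 0.735, 0.002, 0.001]
contact_force: [0.0, -1.3, 17.2]
finger_gap: 0.0448
grip_force: 71.2
go [-0.0003 -0.0009  0.0034] turn -0.002 pos [0.4646 0.2413 0.0214] ydir 4.7 q7 -0.08 gap 0.0448 t 10.63
```

```bash
python3 -m jog '[[0,0,0,0,0.07],[0,0,-0.002,0,0.07],[0,0,-0.03,0,0.07],[0,0,-0.06,0,0.06],[0,0,-0.06,0,0],[0,0,-0.06,0,0],[0,0,-0.06,0,0],[0,0,-0.06,0,0]]' |sed -n '2p;4,6p'
python3 - <<'E'
from h import *
togo(.4637,.241,.036,4.8)
r=shot('wrist','f7')
E
```

```text
position: [0.4616, 0.2407, 0.0792]
contact_force: [-0.2, -0.8, 0.8]
finger_gap: 0.0119
grip_force: 0.0
go [0.0001 0.0022 0.0432] turn -0.001 pos [0.4616 0.2407 0.0792] ydir 4.7 q7 -0.15 gap 0.0119 t 11.3
```

View pics/f7.png

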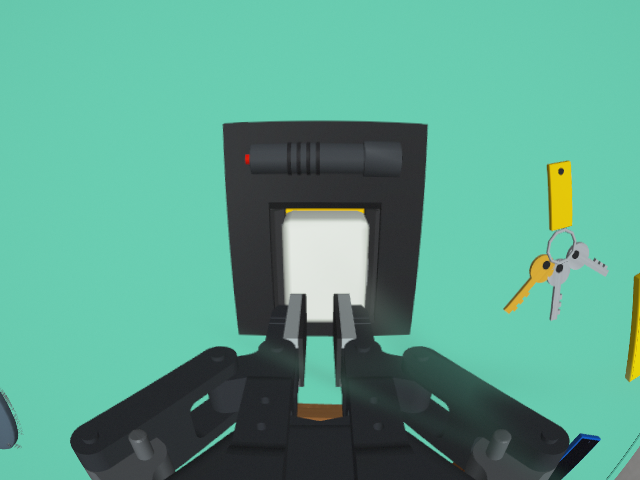

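```bash
python3 -m jog '[[0,0.002,0.03,0,0],[0,0.002,0.038,0,0],[0,0.002,0.04,0,0],[0,0.002,0.042,0,0],[0,0.002,0.044,0,0],[0,0.002,0.045,0,0],[0,0.002,0.046,0,0],[0,0.002,0.046,0,0]]' |sed -n '2p;4,6p'
```

```text
position: [0.4648, 0.2409, 0.0361]
contact_force: [-3.8, -2.1, 12.5]
finger_gap: -0.0003
grip_force: 6.5
```

```bash
python3 -m jog '[[0,0,0.002,0,0],[0,0,0.004,0,0],[0,0,0.004,0,0]]' |sed -n '2p;4,6p'; python3 -m jog '[[0,0,-0.02,0,0.085],[0,0,-0.05,0,0.085],[0,0,-0.09,0,0.085],[0,0,-0.13,0,0.085],[0,0,-0.13,0,0.085],[0,0,-0.13,0,0.085]]' |sed -n '2p;4,6p'
python3 - <<'E'
from h import *
r=shot('wrist');cv2.imwrite('pics/f8.png',r['img'][80:400,160:480,::-1].repeat(2,0).repeat(2,1)[:600])
h,s,v=hsv(r);m=(s<40)&(v>110);c=proj(r,[.464,.241,.034])[0];mk=np.zeros(m.shape,np.uint8);cv2.circle(mk,tuple(int(i) for i in c),50,1,-1);print(c,rect(r,m&(mk>0),.033))
print(arm.mark_of('wrist','earbud_case')[:1])
togo(.59,.0,.21,-26)
E
```

```text
position: [0.4649, 0.241, 0.0358]
contact_force: [-14.1, -6.7, 50.1]
finger_gap: 0.0002
grip_force: 25.2
position: [0.4664, 0.2422, 0.1633]
contact_force: [-0.9, 0.3, -0.2]
finger_gap: 0.0723
grip_force: 0.0
[316.49716922 230.75932982] (array([0.46385782, 0.24436401]), (62.5, 45.4), 94.58687019348145, array([316.34375   , 225.61328125]))
[{'location': [0.4939, 0.4662], 'score': 0.87}]
go [-0.2507  0.1055 -0.0499] turn 0.536 pos [0.4642 0.2412 0.1602] ydir 4.7 q7 -0.23 gap 0.0845 t 12.87
```

```bash
python3 -m jog '[[-0.25,0.145,-0.05,0.536,0.085],[-0.25,0.145,-0.05,0.536,0.085],[-0.25,0.145,-0.05,0.536,0.085],[-0.25,0.145,-0.05,0.536,0.085],[-0.25,0.145,-0.05,0.536,0.085],[-0.25,0.145,-0.05,0.536,0.085],[-0.25,0.145,-0.05,0.536,0.085],[-0.25,0.145,-0.05,0.536,0.085]]' |sed -n '2p'
cat > card.py <<'E'
from h import *
import sys
O=[]
def red(r):
    h,s,v=hsv(r);m=((h<6)|(h>172))&(s>140)&(v>60);c=proj(r,[.641,.01,.05])[0];return hull(r,m,(*c,110))
r=shot('wrist',sys.argv[1]);H=red(r);print(H[:,0].min(0),H[:,0].max(0))
import pickle;a=pickle.load(open('v1.pkl','rb'))
print(fit([(r,H)],(.06,.096,.014),(.641,.01,.046,64)));print(fit([(r,H)],(.06,.096,.014),(.641,.01,.046,64),False))
togo(.641,.009,.05,-26)
E
python3 card.py c1
```

```text
position: [0.6324, -0.0063, 0.2106]
[284. 140.] [359. 254.]
(array([0.6408, 0.0073, 0.0405]), np.float64(63.8), 'IoU', np.float64(0.987))
(array([0.6405, 0.0078, 0.0633]), np.float64(63.4), 'IoU', np.float64(0.966))
go [0.0156 0.0037 0.1595] turn -0.009 pos [ 0.6308 -0.0026  0.2095] ydir -26.5 q7 -0.19 gap 0.0851 t 13.58
```

View pics/c1.png

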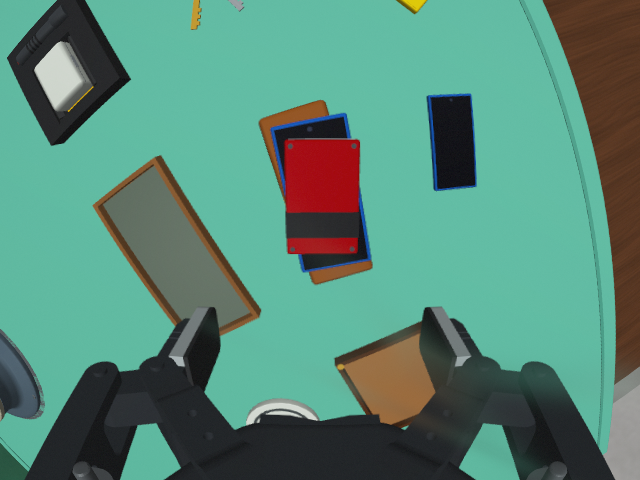

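```bash
python3 - <<'E'
from h import *
r=shot('wrist');st=arm.state();p=st['position'];M=R.from_quat(st['eef_rot']).as_matrix()
for g in (.085,.060,.0445,.012):
  for d in (0,.003,.006,.009,.013): print(g,d,proj(r,p+M@np.array([.011,g/2,-d])).round(0))
a=cv2.imread('pics/c1.png')[290:400,400:480];b=cv2.imread('pics/e5.png')[270:380,360:440];c=cv2.imread('pics/f7.png')[280:390,310:390]
cv2.imwrite('pics/tips.png',cv2.resize(np.hstack([a,b,c]),None,fx=3.3,fy=3.3,interpolation=cv2.INTER_NEAREST))
E
```

```text
0.085 0 [[414. 283.]]
0.085 0.003 [[415. 286.]]
0.085 0.006 [[417. 289.]]
0.085 0.009 [[419. 293.]]
0.085 0.013 [[421. 297.]]
0.06 0 [[386. 284.]]
0.06 0.003 [[387. 287.]]
0.06 0.006 [[388. 290.]]
0.06 0.009 [[389. 293.]]
0.06 0.013 [[391. 298.]]
0.0445 0 [[368. 284.]]
0.0445 0.003 [[369. 287.]]
0.0445 0.006 [[370. 291.]]
0.0445 0.009 [[371. 294.]]
0.0445 0.013 [[372. 298.]]
0.012 0 [[330. 285.]]
0.012 0.003 [[331. 288.]]
0.012 0.006 [[331. 291.]]
0.012 0.009 [[331. 294.]]
0.012 0.013 [[331. 299.]]
```

View pics/tips.png

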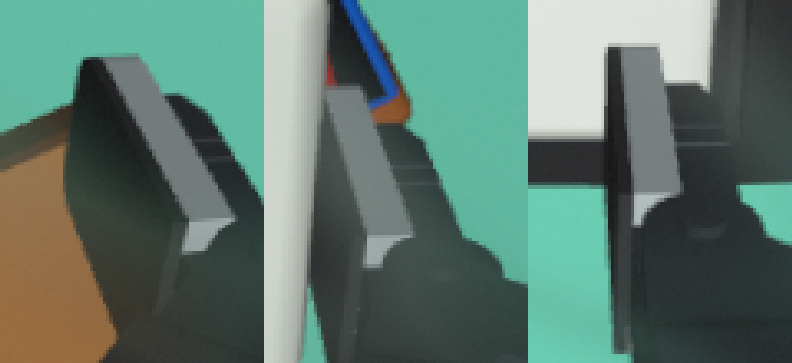

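```bash
python3 -c "
from h import *
togo(.6408,.0075,.0445,-26.3)"
python3 -m jog '[[0.014,0.003,0.04,0,0.085],[0.014,0.003,0.08,0,0.085],[0.014,0.003,0.11,0,0.085],[0.014,0.003,0.12,0,0.085],[0.014,0.003,0.12,0,0.08],[0.014,0.003,0.12,0,0.08]]' 40|sed -n '2p'
python3 -c "
from h import *
togo(.6408,.0075,.0445,-26.3)"
```

```text
go [0.0113 0.0075 0.1642] turn -0.0 pos [0.6295 0.001  0.2087] ydir -26.3 q7 -0.19 gap 0.0851 t 13.63
position: [0.6385, 0.0159, 0.0904]
go [-0.0065  0.0057  0.0459] turn 0.006 pos [0.6385 0.0159 0.0904] ydir -26.0 q7 -0.12 gap 0.0801 t 14.13
```

```bash
python3 -m jog '[[-0.006,0.0055,0.02,0,0.08],[-0.006,0.0055,0.034,0,0.08],[-0.006,0.0055,0.034,0,0.08],[-0.006,0.0055,0.034,0,0.08]]' 40|sed -n '2p'
python3 -c "
from h import *
togo(.6408,.0075,.0445,-26.3)"
```

```text
position: [0.6409, 0.0077, 0.0568]
go [-0.0002 -0.      0.0123] turn 0.005 pos [0.6409 0.0077 0.0568] ydir -26.0 q7 -0.08 gap 0.0797 t 14.47
```

```bash
python3 -m jog '[[0,0,0.008,0,0.075],[0,0,0.012,0,0.075],[0,0,0.012,0,0.075],[0,0,0.012,0,0.055],[0,0,0.012,0,0.055],[0,0,0.012,0,0.055],[0,0,0.012,0,0.055]]' 40
python3 -m jog '[[0,0,-0.002,0,0.055],[0,0,-0.01,0,0.055],[0,0,-0.03,0,0.055],[0,0,-0.06,0,0.055],[0,0,-0.08,0,0.055],[0,0,-0.08,0,0.055]]'|sed -n '2p;4,6p'
python3 - <<'E'
from h import *
r=shot('wrist','c2');togo(.6306,-.2508,.10,0)
print(arm.mark_of('wrist','card_holder'))
E
```

```text
t: 15.05
position: [0.6414, 0.0073, 0.0448]
eef_rot: [0.848, 0.53, 0.0, 0.0]
contact_force: [-0.6, 0.3, 1.8]
finger_gap: 0.0588
grip_force: 44.2
position: [0.6439, 0.0066, 0.1294]
contact_force: [0.9, -0.8, -0.8]
finger_gap: 0.0588
grip_force: 44.0
go [-0.237   0.1023  0.0268] turn -0.454 pos [0.6425 0.0071 0.127 ] ydir -26.0 q7 -0.13 gap 0.0586 t 15.6
[{'location': [0.5019, 0.6517], 'score': 0.71}]
```

View pics/c2.png

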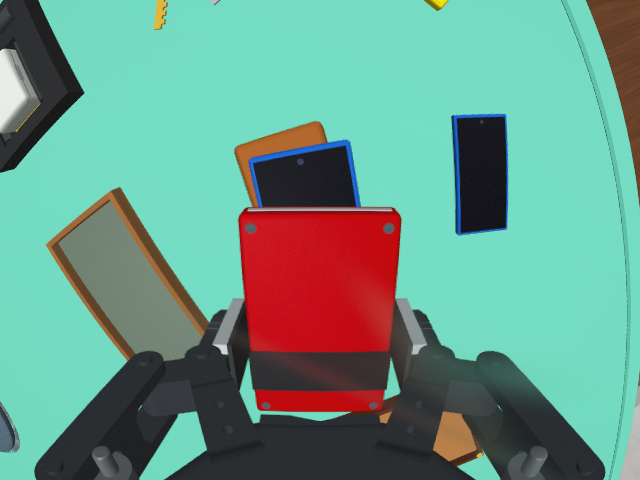

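```bash
python3 -m jog '[[-0.237,0.102,0,-0.454,0.055],[-0.237,0.102,0,-0.454,0.055],[-0.237,0.102,0,-0.454,0.055],[-0.237,0.102,0,-0.454,0.055],[-0.237,0.102,0,-0.454,0.055],[-0.237,0.102,0,-0.454,0.055],[-0.237,0.102,0,-0.454,0.055],[-0.237,0.102,0,-0.454,0.055]]'|sed -n '2p;4,6p'
python3 - <<'E'
from h import *
r=shot('wrist')
h,s_,v=hsv(r);m=~((h>74)&(h<92)&(s_>60));m=(h>5)&(h<20)&(s_>90)
ys,xs=np.nonzero(m[:250]);print(xs.min(),xs.max(),ys.min(),ys.max(),proj(r,[[.5636,-.1788,.014],[.6976,-.1788,.014],[.5636,-.3228,.014],[.6976,-.3228,.014]]).round(0).tolist())
print([(d['score'],d['location'][0]*640,d['location'][1]*480) for d in arm.mark_of('wrist','valet_tray')],proj(r,[.6306,-.2508,0]))
togo(.6306,-.2508,.03,-0.4)
E
```

```text
position: [0.6258, -0.256, 0.1231]
contact_force: [0.6, 0.5, -0.7]
finger_gap: 0.0592
grip_force: 44.0
65 639 0 249 [[229.0, 130.0], [425.0, 129.0], [244.0, 317.0], [412.0, 316.0]]
[] [[327.72977014 224.14736855]]
go [-0.0014  0.0029  0.0927] turn 0.006 pos [ 0.6279 -0.2496  0.1227] ydir -0.0 q7 0.64 gap 0.0587 t 16.42
```

```bash
python3 -m jog '[[-0.001,0.002,0.04,0,0.055],[-0.001,0.002,0.07,0,0.055],[-0.001,0.002,0.09,0,0.055],[-0.001,0.002,0.09,0,0.055],[-0.001,0.002,0.09,0,0.055]]'|sed -n '2p;4,6p'
python3 - <<'E'
from h import *
togo(.6306,-.2508,.006,-0.4)
E
```

```text
position: [0.6305, -0.2485, 0.0328]
contact_force: [-0.7, -0.7, 0.1]
finger_gap: 0.0587
grip_force: 44.0
go [-0.0024  0.0002  0.0268] turn 0.01 pos [ 0.6305 -0.2485  0.0328] ydir 0.2 q7 0.69 gap 0.0587 t 16.83
```

```bash
python3 -m jog '[[-0.002,0,0.015,0,0.055],[-0.002,0,0.022,0,0.055],[-0.002,0,0.025,0,0.055],[-0.002,0,0.027,0,0.055],[-0.002,0,0.027,0,0.055]]'|sed -n '2p;4,6p'
python3 -m jog '[[-0.002,0,0,0,0.072],[-0.002,0,0,0,0.072],[-0.002,0,0,0,0.072],[-0.002,0,-0.03,0,0.072],[-0.002,0,-0.07,0,0.085],[-0.002,0,-0.11,0,0.085],[-0.002,0,-0.15,0,0.085],[-0.002,0,-0.19,0,0.085]]'|sed -n '2p;4,6p'
python3 - <<'E'
from h import *
r=shot('wrist','c3');h,s,v=hsv(r);m=((h<6)|(h>172))&(s>140)&(v>60);H=hull(r,m,(*proj(r,[.63,-.25,.01])[0],110))
print(H[:,0].min(0),H[:,0].max(0),fit([(r,H)],(.06,.096,.014),(.63,-.25,.005,90)))
print([(d['score'],d['location'][0]*640,d['location'][1]*480) for d in arm.mark_of('wrist','valet_tray')],proj(r,[.6306,-.2508,0]))
togo(.62,-.01,.2,-16)
E
```

```text
position: [0.6307, -0.2533, 0.0072]
contact_force: [-0.4, 0.4, -1.3]
finger_gap: 0.0589
grip_force: 44.0
position: [0.6304, -0.2555, 0.1996]
contact_force: [1.2, -0.9, -0.2]
finger_gap: 0.0849
grip_force: 0.0
[286. 155.] [353. 256.] (array([ 0.6297, -0.2543, -0.0059]), np.float64(90.1), 'IoU', np.float64(0.985))
[] [[320.7385637  202.30932999]]
go [ 0.2482 -0.0145  0.0045] turn 0.279 pos [ 0.6343 -0.2582  0.206 ] ydir -0.0 q7 0.61 gap 0.0848 t 18.02
```

```bash
python3 -m jog '[[0.25,-0.005,0,0.262,0.085],[0.25,-0.005,0,0.262,0.085],[0.25,-0.005,0,0.262,0.085],[0.25,-0.005,0,0.262,0.085],[0.25,-0.005,0,0.262,0.085],[0.25,-0.005,0,0.262,0.085],[0.25,-0.005,0,0.262,0.085],[0.25,-0.005,0,0.262,0.085]]'|sed -n '2p'
cat > phone.py <<'E'
from h import *
import sys
x,y,zz,yaw=map(float,sys.argv[1:5])
r=shot('wrist','p_'+sys.argv[5]);h,s,v=hsv(r)
m=((h>100)&(h<130)&(s>130)&(v>50));c=proj(r,[x,y,zz+.01])[0];H=hull(r,m,(*c,95 if len(sys.argv)<7 else float(sys.argv[6])))
print(c,H[:,0].min(0),H[:,0].max(0))
print(fit([(r,H)],(.064,.132,.010),(x,y,zz,yaw)))
print(rect(r,cv2.fillConvexPoly(np.zeros(m.shape,np.uint8),H.astype(np.int32),1),zz+.01))
E
python3 phone.py .638 .006 .036 75 1;python3 -c "
from h import *
togo(.64,.006,.06,-15)"
```

```text
position: [0.6257, -0.001, 0.1968]
[333.90398447 209.40655014] [299. 125.] [379. 279.]
(array([0.6419, 0.0073, 0.0315]), np.float64(74.3), 'IoU', np.float64(0.989))
(array([0.64203564, 0.00833435]), (130.5, 63.6), 74.46468353271484, array([337.56732892, 200.79028698]))
go [0.0136 0.0113 0.1371] turn 0.002 pos [ 0.6256 -0.0043  0.1971] ydir -14.9 q7 -0.01 gap 0.0848 t 18.73
```

```bash
python3 -m jog '[[0.013,0.012,0.04,-0.01,0.085],[0.013,0.012,0.08,-0.01,0.085],[0.013,0.012,0.11,-0.01,0.085],[0.013,0.012,0.135,-0.01,0.085],[0.013,0.012,0.135,-0.01,0.085],[0.013,0.012,0.135,-0.01,0.085]]' 40|sed -n '2p'
python3 -c "
from h import *
togo(.642,.008,.033,-15.6)"
```

```text
position: [0.64, 0.0017, 0.0617]
go [0.0067 0.0004 0.0286] turn 0.017 pos [0.64   0.0017 0.0617] ydir -14.6 q7 0.08 gap 0.0852 t 19.23
```

```bash
python3 -m jog '[[0.006,0,0.01,0.017,0.085],[0.006,0,0.018,0.017,0.083],[0.006,0,0.018,0.017,0.08],[0.006,0,0.018,0.017,0.08]]' 40|sed -n '2p'
python3 -c "
from h import *
togo(.642,.008,.033,-15.6)"
```

```text
position: [0.6423, 0.0101, 0.0447]
go [-0.0021  0.0003  0.0117] turn 0.004 pos [0.6423 0.0101 0.0447] ydir -15.4 q7 0.07 gap 0.0802 t 19.57
```

```bash
python3 -m jog '[[-0.0015,0,0.008,0,0.08],[-0.0015,0,0.011,0,0.08],[-0.0015,0,0.011,0,0.075],[-0.0015,0,0.011,0,0.06],[-0.0015,0,0.011,0,0.06],[-0.0015,0,0.011,0,0.06],[-0.0015,0,0.011,0,0.06]]' 40
python3 -m jog '[[0,0,-0.002,0,0.06],[0,0,-0.006,0,0.06],[0,0,-0.015,0,0.06],[0,0,-0.03,0,0.06],[0,0,-0.05,0,0.06],[0,0,-0.06,0,0.06],[0,0,-0.06,0,0.06]]'
python3 - <<'E'
from h import *
r=shot('wrist','p2');togo(.4545,-.2505,.09,-29)
h,s,v=hsv(r);m=((h>100)&(h<130)&(s>130)&(v>50));ys,xs=np.nonzero(m[:,:430]);print(xs.min(),xs.max(),ys.min(),ys.max());st=arm.state();M=R.from_quat(st['eef_rot']).as_matrix()
print(proj(r,st['position']+np.array([[.066,.032,-.013],[.066,-.032,-.013],[-.066,.032,-.013]])@M.T).round())
m=(h>5)&(h<20)&(s>90);c=proj(r,[.638,.006,.036])[0];m[int(c[1]):]=0;ys,xs=np.nonzero(m[:,200:420]);print(c,len(xs))
E
```

```text
t: 20.15
position: [0.642, 0.0083, 0.0336]
eef_rot: [0.796, 0.606, 0.0, 0.0]
contact_force: [-0.3, -0.4, 2.0]
finger_gap: 0.0625
grip_force: 44.3
t: 20.73
position: [0.6439, 0.0081, 0.097]
eef_rot: [0.796, 0.606, 0.003, 0.002]
contact_force: [1.0, 0.3, -0.7]
finger_gap: 0.0623
grip_force: 44.2
go [-0.2997 -0.1128  0.0044] turn 0.237 pos [0.6429 0.0085 0.0953] ydir -15.4 q7 0.03 gap 0.0625 t 20.78
232 406 167 422
[[408. 167.]
 [231. 167.]
 [382. 432.]]
[312.3540841  267.93805942] 3889
```

```bash
python3 -c "
from h import *
togo(.56,-.31,.12,-29)"
python3 -m jog '[[-0.27,0.005,-0.025,0.237,0.06],[-0.27,0.005,-0.025,0.237,0.06],[-0.27,0.005,-0.025,0.237,0.06],[-0.27,0.005,-0.025,0.237,0.06],[-0.27,0.005,-0.025,0.237,0.06],[-0.27,0.005,-0.025,0.237,0.06],[-0.27,0.005,-0.025,0.237,0.06],[-0.27,0.005,-0.025,0.237,0.06]]'|sed -n '2p;6p'
cat > chg.py <<'E'
from h import *
r=shot('wrist','chg');h,s,v=hsv(r);c=proj(r,[.4545,-.2505,.01])[0];st=arm.state();M=R.from_quat(st['eef_rot']).as_matrix();print(c,st['position'],'tool x',M[:,0].round(2))
m=(s<45)&(v>120);H=hull(r,m,(*c,100));print(H[:,0].min(0),H[:,0].max(0))
e=cv2.fitEllipse((plane(r,H[:,0],.01)*1000).astype(np.float32));print(e)
print([(d['score'],d['location'][0]*640,d['location'][1]*480) for d in arm.mark_of('wrist','charger')])
togo(.4545,-.2505,.09,-29)
E
python3 chg.py
```

```text
go [-0.329   0.0048 -0.0252] turn 0.237 pos [0.6429 0.0085 0.0953] ydir -15.4 q7 0.03 gap 0.0625 t 20.78
position: [0.5712, -0.2611, 0.1189]
grip_force: 44.2
[186.93088174 293.78757033] [ 0.57263774 -0.25699547  0.11812515] tool x [ 0.49  0.87 -0.  ]
[133. 234.] [240. 355.]
((454.2277526855469, -253.85003662109375), (98.4536361694336, 109.13050842285156), 156.70623779296875)
[(0.77, 190.016, 288.72)]
go [-0.0551 -0.1058  0.0277] turn -0.003 pos [ 0.5738 -0.254   0.1176] ydir -29.1 q7 0.24 gap 0.0625 t 21.55
```

```bash
python3 - <<'E'
from h import *
from scipy.optimize import least_squares
r=shot('wrist','chg2');h,s,v=hsv(r);c=proj(r,[.4545,-.2505,.01])[0]
m=((s<45)&(v>120)).astype(np.uint8);mk=np.zeros(m.shape,np.uint8);cv2.circle(mk,tuple(int(i) for i in c),90,1,-1)
m=cv2.morphologyEx(m&mk,cv2.MORPH_OPEN,np.ones((5,5)))
C=max(cv2.findContours(m,cv2.RETR_EXTERNAL,cv2.CHAIN_APPROX_NONE)[0],key=cv2.contourArea)[:,0]
w=plane(r,C,.01);print(C.min(0),C.max(0))
f=least_squares(lambda p:np.hypot(*(w-p[:2]).T)-p[2],[.4545,-.2505,.05],loss='soft_l1',f_scale=.001);print(f.x.round(4),np.abs(f.fun).mean())
print(plane(r,[190,288.7],0),plane(r,arm.mark_of('wrist','charger')[0]['location']*np.array([640,480]),0))
cx=proj(r,[.4545,-.2505,.01])[0].astype(int);cv2.imwrite('pics/chgc.png',cv2.resize(r['img'][max(0,cx[1]-90):cx[1]+90,max(0,cx[0]-120):cx[0]+120,::-1],(720,540)))
togo(.4545,-.2505,.09,-29)
E
```

```text
[135 243] [240 355]
[ 0.4563 -0.2441  0.0443] 0.005016918367269588
[[ 0.45683325 -0.24343359]] [[ 0.4538744  -0.25034981]]
go [-0.0576 -0.1058  0.0274] turn 0.002 pos [ 0.575  -0.2512  0.1173] ydir -28.9 q7 0.24 gap 0.0627 t 21.65
```

```bash
python3 -m jog '[[-0.058,-0.106,0.02,0,0.06],[-0.058,-0.106,0.03,0,0.06],[-0.058,-0.106,0.04,0,0.06],[-0.058,-0.106,0.06,0,0.06],[-0.058,-0.106,0.08,0,0.06],[-0.058,-0.106,0.085,0,0.06],[-0.058,-0.106,0.085,0,0.06],[-0.058,-0.106,0.085,0,0.06]]'|sed -n '2p;4p;6p'
python3 -c "
from h import *
togo(.454,-.2505,.0078,-29)"
```

```text
position: [0.4552, -0.2519, 0.0335]
contact_force: [-0.0, -0.1, -1.2]
grip_force: 44.8
go [ 0.0007 -0.0017  0.0257] turn 0.002 pos [ 0.4552 -0.2519  0.0335] ydir -28.9 q7 0.43 gap 0.0624 t 22.32
```

```bash
python3 -m jog '[[0.0005,-0.001,0.012,0,0.06],[0.0005,-0.001,0.018,0,0.06],[0.0005,-0.001,0.021,0,0.06],[0.0005,-0.001,0.023,0,0.06],[0.0005,-0.001,0.024,0,0.06],[0.0005,-0.001,0.025,0,0.06],[0.0005,-0.001,0.025,0,0.06]]'|sed -n '2,4p;6p'
python3 -c "
from h import *
togo(.454,-.2505,.0078,-29)"
```

```text
position: [0.4534, -0.2517, 0.0083]
eef_rot: [0.862, 0.508, 0.0, 0.0]
contact_force: [-0.3, -0.9, -1.3]
grip_force: 44.8
go [ 0.0014 -0.      0.0005] turn -0.0 pos [ 0.4534 -0.2517  0.0083] ydir -29.0 q7 0.46 gap 0.0627 t 22.9
```

```bash
python3 -m jog '[[0,0,0.001,0,0.06],[0,0,0.001,0,0.06]]'|sed -n '2p;4p;6p'
python3 -m jog '[[0,0,0.001,0,0.068],[0,0,0.001,0,0.074],[0,0,0.001,0,0.078],[0,0,0.001,0,0.08],[0,0,-0.01,0,0.082],[0,0,-0.04,0,0.085],[0,0,-0.08,0,0.085],[0,0,-0.12,0,0.085]]'|sed -n '2p;4p;6p'
python3 -m jog '[[0,0,-0.04,0,0.085],[0,0,-0.08,0,0.085],[0,0,-0.08,0,0.085]]'|sed -n '2p;4p;6p'
python3 phone.py .454 -.2505 .010 61 3
python3 -c "
from h import *
togo(.63,-.01,.21,-10)"
```

```text
position: [0.4536, -0.2518, 0.0076]
contact_force: [-1.2, 1.0, 0.6]
grip_force: 45.1
position: [0.4523, -0.2516, 0.1287]
contact_force: [2.0, -0.2, -0.3]
grip_force: 0.0
position: [0.4568, -0.2548, 0.2152]
contact_force: [1.8, -0.8, -0.5]
grip_force: 0.0
[313.57910816 205.59746116] [277. 138.] [346. 272.]
(array([ 0.4508, -0.2527,  0.0051]), np.float64(61.0), 'IoU', np.float64(0.991))
(array([ 0.45161337, -0.25152466]), (130.8, 63.9), 61.03791809082031, array([311.83797468, 203.78481013]))
go [0.2974 0.0347 0.0031] turn -0.332 pos [ 0.4554 -0.2533  0.212 ] ydir -29.0 q7 0.2 gap 0.0851 t 24.03
```

```bash
python3 - <<'E'
from h import *
from scipy.optimize import least_squares
r=shot('wrist','p4');h,s,v=hsv(r);c=proj(r,[.454,-.2505,.01])[0]
m=((s<45)&(v>130)).astype(np.uint8);mk=np.zeros(m.shape,np.uint8);cv2.circle(mk,tuple(int(i) for i in c),75,1,-1)
m=cv2.morphologyEx(m&mk,cv2.MORPH_OPEN,np.ones((3,3)));ys,xs=np.nonzero(m);H=cv2.convexHull(np.c_[xs,ys].astype(np.int32))[:,0]
w=plane(r,H,.01);f=least_squares(lambda p:np.hypot(*(w-p[:2]).T)-.05,[.454,-.2505],loss='soft_l1',f_scale=.001);print(len(xs),f.x.round(4),np.abs(f.fun).mean().round(4),H.min(0),H.max(0))
E
python3 -m jog '[[0.297,0.035,0,-0.3,0.085],[0.297,0.035,0,-0.3,0.085],[0.297,0.035,0,-0.3,0.085],[0.297,0.035,0,-0.3,0.085],[0.297,0.035,0,-0.3,0.085],[0.297,0.035,0,-0.3,0.085],[0.297,0.035,0,-0.3,0.085],[0.297,0.035,0,-0.3,0.085]]'|sed -n '2p'
cat > gc.py <<'E'
from h import *
import sys
x,y,zz,yaw=map(float,sys.argv[1:5])
r=shot('wrist','g_'+sys.argv[5]);h,s,v=hsv(r);m=(h>3)&(h<22)&(s>90)&(v>40);c=proj(r,[x,y,zz+.02])[0];rad=float(sys.argv[6])
H=hull(r,m,(*c,rad));print(c,H[:,0].min(0),H[:,0].max(0))
print(fit([(r,H)],(.060,.162,.036),(x,y,zz,yaw)))
print(rect(r,cv2.fillConvexPoly(np.zeros(m.shape,np.uint8),H.astype(np.int32),1),zz+.036))
E
python3 gc.py .638 .006 0 82 1 105;python3 -c "
from h import *
togo(.638,.006,.21,-8)"
```

```text
1459 [ 0.4533 -0.252 ] 0.0008 [266 169] [368 241]
position: [0.6304, 0.0005, 0.2047]
[328.61738479 203.96638507] [290. 114.] [361. 290.]
(array([ 0.6365,  0.006 , -0.0064]), np.float64(80.3), 'IoU', np.float64(0.987))
(array([0.63646368, 0.00741933]), (159.6, 59.3), 80.40179443359375, array([326.88983051, 200.51483051]))
go [ 0.009   0.0069 -0.0054] turn -0.057 pos [ 0.6294 -0.0015  0.2046] ydir -11.2 q7 0.03 gap 0.0849 t 24.8
```

```bash
python3 -c "
from h import *
togo(.49,-.03,.24,3)"
python3 -m jog '[[0,-0.143,-0.03,-0.248,0.085],[0,-0.143,-0.03,-0.248,0.085],[0,-0.143,-0.03,-0.248,0.085],[0,-0.143,-0.03,-0.248,0.085],[0,-0.143,-0.03,-0.248,0.085],[0,-0.143,-0.03,-0.248,0.085]]'|sed -n '2p'
cat > gt.py <<'E'
from h import *
r=shot('wrist','gt');h,s,v=hsv(r);c=proj(r,[.47,.012,.01])[0];ms=~((h>70)&(h<95)&(s>75))&(v>20);mk=np.zeros(ms.shape,np.uint8)
cv2.fillConvexPoly(mk,cv2.convexHull(proj(r,np.array([[.47+a*.065,.012+b*.118,.01] for a in(-1,1) for b in (-1,1)])).astype(np.int32)),1);mk[300:]=0
H=hull(r,ms&(mk>0),(*c,200));print(c,H[:,0].min(0),H[:,0].max(0))
print(fit([(r,H)],(.094,.196,.016),(.47,.012,0,93)))
print(rect(r,cv2.fillConvexPoly(np.zeros(mk.shape,np.uint8),H.astype(np.int32),1),.014))
cv2.polylines(r['img'],[H.astype(np.int32)],True,(255,0,0));cv2.imwrite('pics/gth.png',r['img'][:,:,::-1])
print([(d['score'],plane(r,np.array(d['location'])*[640,480],0)) for d in arm.mark_of('wrist','glasses_tray')])
togo(.6365,.0068,.21,-9.7)
E
python3 gt.py
```

```text
go [-0.0551 -0.1313 -0.0351] turn -0.249 pos [ 0.6294 -0.0015  0.2046] ydir -11.2 q7 0.03 gap 0.0849 t 24.8
position: [0.4864, 0.02, 0.2369]
[304.37996315 208.05927668] [256. 111.] [352. 296.]
(array([0.4701, 0.0129, 0.0013]), np.float64(92.3), 'IoU', np.float64(0.985))
(array([0.47003046, 0.01200693]), (197.7, 95.8), 92.40550112724304, array([304.7704918 , 201.67395264]))
[(0.74, array([[0.47034108, 0.01178363]]))]
go [-0.019   0.1477  0.0269] turn 0.21 pos [0.4881 0.0197 0.2369] ydir 2.3 q7 0.05 gap 0.0851 t 25.4
```

```bash
python3 -m jog '[[-0.019,0.148,0.03,0.21,0.085],[-0.019,0.148,0.06,0.21,0.085],[-0.019,0.148,0.09,0.21,0.085],[-0.019,0.148,0.13,0.21,0.085],[-0.019,0.148,0.16,0.21,0.085],[-0.019,0.148,0.17,0.21,0.085],[-0.019,0.148,0.17,0.21,0.085],[-0.019,0.148,0.17,0.21,0.085]]' 50|sed -n '2p'
python3 -c "
from h import *
togo(.6365,.0068,.013,-9.7)"
```

```text
position: [0.6354, 0.0064, 0.0639]
go [0.0007 0.0014 0.0509] turn 0.0 pos [0.6354 0.0064 0.0639] ydir -9.7 q7 0.13 gap 0.0853 t 26.07
```

```bash
python3 -m jog '[[0.001,0.001,0.025,0,0.085],[0.001,0.001,0.045,0,0.085],[0.001,0.001,0.051,0,0.085],[0.001,0.001,0.051,0,0.085],[0.001,0.001,0.051,0,0.055],[0.001,0.001,0.051,0,0.055],[0.001,0.001,0.051,0,0.055],[0.001,0.001,0.051,0,0.055]]' 50
python3 -m jog '[[0,0,0,0,0.055],[0,0,-0.005,0,0.055],[0,0,-0.02,0,0.055],[0,0,-0.04,0,0.055],[0,0,-0.06,0,0.055],[0,0,-0.07,0,0.055],[0,0,-0.07,0,0.055]]'
python3 -c "
from h import *
togo(.47,.0125,.08,2.35)"
```

```text
t: 26.73
position: [0.6395, 0.0083, 0.0189]
eef_rot: [0.764, 0.645, 0.002, 0.001]
contact_force: [-1.3, 0.5, 5.6]
finger_gap: 0.0586
grip_force: 55.5
t: 27.32
position: [0.6397, 0.0083, 0.0897]
eef_rot: [0.764, 0.645, 0.002, 0.002]
contact_force: [0.8, 0.1, -1.5]
finger_gap: 0.0582
grip_force: 54.6
go [-0.0243 -0.168   0.0088] turn -0.209 pos [0.6397 0.0083 0.0897] ydir -9.6 q7 0.12 gap 0.0582 t 27.32
```

```bash
python3 -m jog '[[-0.024,-0.168,0,-0.209,0.055],[-0.024,-0.168,0,-0.209,0.055],[-0.024,-0.168,0,-0.209,0.055],[-0.024,-0.168,0,-0.209,0.055],[-0.024,-0.168,0,-0.209,0.055],[-0.024,-0.168,0.02,-0.209,0.055],[-0.024,-0.168,0.03,-0.209,0.055],[-0.024,-0.168,0.03,-0.209,0.055]]'|sed -n '2p;4,6p'
python3 - <<'E'
from h import *
r=shot('wrist','g5');h,s,v=hsv(r);st=arm.state();p=st['position'];M=R.from_quat(st['eef_rot']).as_matrix()
togo(.47,.0125,.026,2.35)
for d in (.013,.019): print(d,[proj(r,p+M@np.array([a,0,d-k])).round(0).tolist() for a in(-.081,.081) for k in (0,.036)])
E
```

```text
position: [0.4665, 0.013, 0.0544]
contact_force: [0.1, 0.4, -0.5]
finger_gap: 0.0587
grip_force: 54.7
go [-0.0004  0.0026  0.0293] turn -0.0 pos [0.4675 0.0128 0.0553] ydir 2.3 q7 0.29 gap 0.0589 t 28.03
0.013 [[[323.0, 422.0]], [[323.0, 470.0]], [[324.0, 124.0]], [[325.0, 126.0]]]
0.019 [[[323.0, 415.0]], [[323.0, 461.0]], [[324.0, 124.0]], [[325.0, 126.0]]]
```

View pics/g5.png

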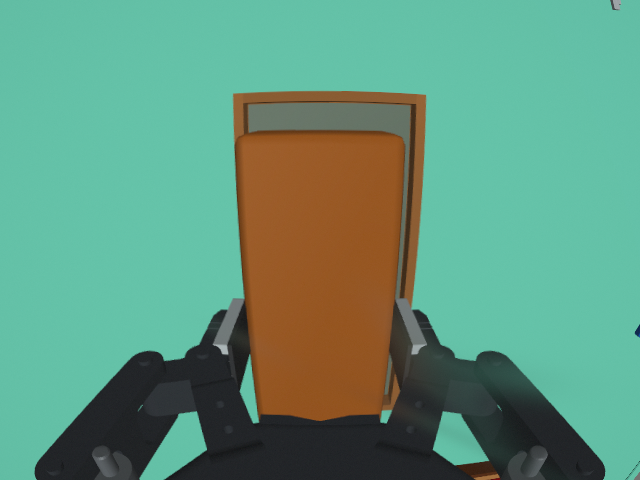

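```bash
python3 -m jog '[[0.001,0.003,0.012,0,0.055],[0.001,0.003,0.02,0,0.055],[0.001,0.003,0.024,0,0.055],[0.001,0.003,0.027,0,0.055],[0.001,0.003,0.029,0,0.055],[0.001,0.003,0.029,0,0.055],[0.001,0.003,0.029,0,0.055]]'|sed -n '2p;4,6p'
python3 -c "
from h import *
togo(.47,.0125,.024,2.35)"
```

```text
position: [0.4712, 0.014, 0.0275]
contact_force: [-0.1, 0.4, -2.6]
finger_gap: 0.0587
grip_force: 54.8
go [-0.0014 -0.0012  0.0035] turn -0.0 pos [0.4712 0.014  0.0275] ydir 2.3 q7 0.33 gap 0.0587 t 28.62
```

Lower gently until contact shows.

```bash
python3 -m jog '[[0,0,0.002,0,0.055],[0,0,0.003,0,0.055],[0,0,0.003,0,0.055],[0,0,0.003,0,0.055]]'|sed -n '2p;4p'; python3 -m jog '[[0,0,0.001,0,0.055],[0,0,0.002,0,0.055],[0,0,0.002,0,0.055]]'|sed -n '2p;4p'
```

```text
position: [0.471, 0.0141, 0.0243]
contact_force: [-0.6, -0.3, -0.7]
position: [0.4712, 0.0141, 0.0238]
contact_force: [-5.7, 0.3, 16.8]
```

```bash
python3 -m jog '[[0,0,-0.0015,0,0.055],[0,0,-0.0015,0,0.066],[0,0,-0.0015,0,0.07],[0,0,-0.0015,0,0.074],[0,0,-0.0015,0,0.076],[0,0,-0.02,0,0.08],[0,0,-0.05,0,0.085],[0,0,-0.09,0,0.085]]'|sed -n '2p;4,6p'
python3 -m jog '[[0,-0.01,-0.04,0,0.085],[0,-0.02,-0.08,0,0.085],[0,-0.02,-0.12,0,0.085],[0,-0.02,-0.12,0,0.085]]'|sed -n '2p;4p;6p'
python3 gc.py .47 .0125 .005 92 6 80; python3 - <<'E'
from h import *
shot('scene');shot('top')
for c in ['top','scene']:
  for n in ['phone','earbud_case','card_holder','glasses_case','keys','candle']:
    print(c,n,[(round(d['score'],2),round(d['location'][0]*640),round(d['location'][1]*480)) for d in arm.mark_of(c,n)])
togo(.47,.0125,.2)
E
```

```text
position: [0.469, 0.0137, 0.1113]
contact_force: [0.8, 0.9, 0.1]
finger_gap: 0.0845
grip_force: 0.0
position: [0.4551, 0.0132, 0.239]
contact_force: [0.6, -0.3, 1.1]
grip_force: 0.0
[332.61099434 205.9430902 ] [285. 126.] [379. 284.]
(array([0.4681, 0.0109, 0.0675]), np.float64(97.9), 'IoU', np.float64(0.701))
(array([0.46899646, 0.01317374]), (155.9, 87.5), 92.50376105308533, array([332.02488688, 204.69457014]))
top phone [(0.92, 403, 296), (0.73, 234, 187), (0.61, 306, 192)]
top earbud_case [(0.66, 224, 305)]
top card_holder [(0.72, 393, 237), (0.45, 403, 298)]
top glasses_case []
top keys [(0.62, 398, 298)]
top candle [(0.72, 149, 290), (0.29, 401, 297)]
scene phone [(0.85, 247, 194), (0.76, 377, 342), (0.72, 292, 310)]
scene earbud_case [(0.83, 425, 234), (0.35, 420, 295)]
scene card_holder [(0.59, 218, 240), (0.17, 424, 235)]
scene glasses_case [(0.68, 337, 224)]
scene keys [(0.8, 421, 294)]
scene candle [(0.9, 510, 273), (0.36, 246, 197)]
go [-0.0014  0.0189  0.0321] turn 0.0 pos [0.451  0.0132 0.2321] ydir 2.3 q7 0.01 gap 0.0846 t 30.95
```

```bash
python3 - <<'E'
from h import *
r=shot('wrist');h,s,v=hsv(r);P=lambda a,b,z:r['img'][tuple(proj(r,np.array([.47,.0125,z])+R.from_euler('z',2.35,degrees=True).apply([a,b,0]))[0].round().astype(int)[::-1])].tolist()
for b in (-.06,0,.06): print(b,[(a,P(a/1000,b,.005)) for a in (-38,-35,-32,32,35,38)])
print([(b,P(0,b/1000,.006)) for b in (-90,-86,-83,83,86,90)])
E
```

```text
-0.06 [(-38, [87, 98, 86]), (-35, [84, 97, 86]), (-32, [85, 98, 86]), (32, [123, 70, 28]), (35, [78, 77, 62]), (38, [82, 95, 83])]
0 [(-38, [86, 99, 88]), (-35, [88, 99, 88]), (-32, [87, 99, 87]), (32, [127, 72, 27]), (35, [96, 71, 52]), (38, [85, 96, 86])]
0.06 [(-38, [88, 101, 89]), (-35, [89, 100, 90]), (-32, [88, 100, 90]), (32, [126, 73, 29]), (35, [82, 67, 50]), (38, [85, 98, 86])]
[(-90, [126, 77, 39]), (-86, [125, 77, 38]), (-83, [125, 77, 40]), (83, [87, 99, 88]), (86, [88, 99, 88]), (90, [88, 101, 89])]
```

```bash
python3 -c "
from station import arm
print(arm.job_done())"
```

```text
the job is handed in; nothing more can be done
None
```

The job is handed in (no verdict was returned): the earbud case is pressed home in the foam, the card holder is in the valet tray, the phone is on the smaller pad about 2 mm from its centre, and the glasses case is in the long tray, with nothing dropped and the keys and candle untouched.

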